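Set the incubator's roof vent to half open

TASK

Set the round air vent on the incubator's roof to half open: with a fingertip, push the upright tab of its shutter disc round until the index line on the disc lines up with the middle one of the three long lines on the scale. Push the tab gently from the side, do not pinch it or take hold of it, leave everything else where it stands, and take the hand clear at the end.

Things in the scene. Friction and masses are not known exactly. Their poses are not given: they have to be found in the camera images.
- incubator: The bench incubator, fixed to the counter: white case 300 (its x) by 320 (its y) mm, flat roof 280 mm above the counter, blue door on its +x side, facing away from the robot. Origin at the centre of its underside, z up. It stands in front of the robot, yawed up to 30 degrees either way.
- vent_center (a point): The axis of the round roof vent, at the top face of its shutter disc, 286 mm above the counter; axes as the incubator's. The steel disc, 110 mm across, turns on a fixed grey plate 160 mm across and 3 mm thick that carries the scale; the disc's top is 6 mm above the roof. A screw 15 mm across and 4 mm high stands on the axis.
- half_line (a point): The half-open line, middle long line of the scale; the point is half-way along it, 68 mm from the vent axis towards the incubator's +x, 283 mm above the counter. The scale is 7 dark radial lines on the plate round the disc, 15 degrees apart, from -45 to +45 degrees about +x (door side); the 3 long ones (20 mm) are at -45 (closed), 0 (half open) and +45 (fully open).
- tab (a point): Centre of the upright tab on the disc, 298 mm above the counter: a black plate 22 mm long along the radius (24 to 46 mm from the vent axis), 4 mm thick and 24 mm high, standing on the disc, its top 310 mm above the counter. x axis: radially outward; y axis: square to the plate, the way it moves as the vent opens (anticlockwise from above); z up.
- index (a point): The index line at the rim of the shutter disc: a short dark radial line right outside the tab, in line with it, 55 mm from the vent axis, 286 mm above the counter.
- shutter (a joint): Angle of the shutter disc in rad: 0 = closed (tab and index at the first long line, -45 degrees), 0.785 = half open (middle long line), 1.571 = fully open (last long line); it grows anticlockwise seen from above. It has a stop at each end, no spring, and stays where it is left; it takes about 0.07 N m, so about 2 N on the tab.
- dishes: A bystander: a stack of three Petri dishes with lids, 92 mm across and 46 mm high, loose on the roof near the door. Origin at the centre of its underside.
- beaker: A bystander: a small glass beaker, 42 mm across and 56 mm high, loose on the roof near the door. Origin at the centre of its underside.
- flask: A bystander: a conical glass flask, 80 mm across and 113 mm high, loose on the counter to the robot's right of the incubator. Origin at the centre of its underside.
- slide_box: A bystander: a flat box of microscope slides, 87 by 177 mm and 34 mm high, loose on the counter to the robot's left of the incubator. Origin at the centre of its underside.

How it is judged:
At the end, for the whole second after the job is handed in: The shutter disc is at rest with its index within 4 degrees (0.07 rad) of the half-open line, and the dishes, beaker, flask and slide box are within 15 mm of where they stood (value of joint shutter between 0.715 and 0.855 rad and velocity of joint shutter between -0.02 and 0.02 rad/s and distance of each of dishes, beaker, flask, slide_box from where it was at the start of the episode below 0.015 m); the robot touches nothing.
It fails at once if the tab is pinched between the fingers (contact force between the fingers and shutter above 0.3 N and y of the grasp point in the frame of tab between -0.004 and 0.004 m and x of the grasp point in the frame of tab between -0.024 and 0.024 m and z of the grasp point in the frame of tab below 0.024 m).
It fails at once if the vent is pushed harder than 25 N (contact force between the fingers and shutter above 25 N).
It fails at once if a bystander is shifted or lifted by more than 15 mm (distance of any of dishes, beaker, flask, slide_box from where it was at the start of the episode above 0.015 m).
It also fails if it takes over 42 s, if anything falls off the work surface, if the arm or the gripper's body presses on something with over 40 N, if the wrist force passes 120 N, or if a joint passes its speed limit or range.

ROBOT

A 6-joint arm with a two-finger parallel gripper is mounted at the origin on the work surface. World frame = base frame: x ahead of the robot, y to its left, z up, the work surface at z = 0. Lengths are in m, angles in rad, forces in N, time in s.
With the tool pointing down it reaches from about 0.225 to 0.875 m from the base axis. Payload 3.4 kg.
Tool frame: the origin (TCP) lies at the very end of the fingers, on their centre line; the grasp point (between the pads) lies 19 mm behind it (manip.grasp_offset is the distance from the TCP to the grasp point, in m); x points along the fingers, y is the direction in which the jaws open and shut, and the axes are right-handed (so a half turn about x gives the same grasp; the last joint's range is limited). The gripper opens to 85 mm and grips with 20 to 120 N. Pads are 22 mm wide; open, the fingers measure 114 mm over their backs; the gripper's body (76 mm by 85 mm) begins 54 mm behind the grasp point. The pads swing forward as they close: fully open they stand 13 mm farther back than shut.
Start: joints at [-1.307, 0.276, 1.505, -0, 1.361, -0.121], TCP at [0.216, -0.533, 0.231] pointing down, gripper open.
Joint ranges: [-2.89, 2.89], [-0.75, 2.08], [0.22, 2.7], [-1.18, 4.32], [0.11, 2.71], [-2.7, 2.7]. Speed limits (rad/s): [2.57, 2.57, 3.14, 3.14, 3.14, 3.14].

INTERFACE

Orientations are given as a unit quaternion [w, x, y, z].
In Python, from rig import manip gives the robot as it stands.
- The arm moves only by the tool step_arm, never from a script. Its argument "increments" is a list of rows, each an object with "grip": the opening, from 0 (shut) to 1 (fully open); "delta_pos": the shift along the world's x, y, z in m, a list of three; "twist": the turn about the world's z in degrees. A call has 1 to 10 rows; each row shifts and turns the commanded pose from where the row before left it; what a row does not reach is not made up. A row lasts 1/12 s, in which the tool goes at most 41.7 mm and 7.16 degrees, less where a joint would pass 70% of its speed; a pose out of reach is approached as far as the arm can. A call with a gripper value outside its range is refused whole. The fingers move at their own pace and stop on an object; "force" is the grip in N (left out, the last holds). Time passes only in rows, so rows that do not move let the fingers close. It gives the time, the measured TCP pose, the force and the opening at its end, in the units of the state.
- manip.get_state(): the state, without advancing time (a new reading comes with each control period).
- manip.get_image(name): name is "scene" or "top" or "wrist"; returns a dict with "img" (400x640x3 uint8, red, green, blue), "fx", "fy", "cx", "cy" (pixels), "rvec" (rotation vector, rad) and "tvec" (3), from world to camera coordinates, as OpenCV has them; the wrist camera has in their place "mount" (4x4, takes a point from camera to tool coordinates, whose origin is the TCP and whose axes are the tool frame's). Camera axes: x right, y down, z forward; pixel columns grow to the right and rows downward; lengths in m; the calibration is good to about 2 mm. A picture is of the moment at which its call begins: read the wrist's pose just before it. There is no depth.
- manip.sign_off(): hands the job in, once; it reports no verdict.
The state is a dict: "clock": time; "qpos": joint angles; "qd": joint speeds; "effort": joint torques, N m; "position": TCP position; "ee_rot": TCP orientation; "contact_force": force on the tool from outside, world axes, zero at the start; "moment": the same for the moment, N m; "width": finger opening in m.
Only numpy, scipy, OpenCV 4.12 (cv2) and the standard library are available. Lean on these libraries where they do the work, as an engineer would, in place of code of your own. Each camera call takes 0.05 s, during which the arm holds its last target. There are 200 camera calls.

## Working session

There is one attempt and no reset: what is moved stays moved. The work goes in short steps, Python scripts to look and compute and a tool call to move; the robot and the scene stay as the last step left them, time stands still between calls to the robot, and variables do not carry over. Pictures are saved under pics/ and viewed, about 8 in all and at most 12, crops included, and the job is handed in when it is done.

Besides the shell and the picture viewer there is one more tool, called after "Request:" by a JSON object that holds its "name" and its "arguments". step_arm: Moves the arm, as the interface text tells. Its arguments: {"type":"object","properties":{"increments":{"type":"array"},"force":{"type":"number"}},"required":["increments"]}

```bash
mkdir -p pics; cat > h.py <<'E'
import numpy as np, cv2, pickle
from rig import manip
def grab(n,f):
    s=manip.get_state(); d=manip.get_image(n); d['state']=s
    cv2.imwrite(f'pics/{f}.png',d['img'][:,:,::-1]); pickle.dump(d,open(f'pics/{f}.pkl','wb')); return d
def cam(d):
    "R,t camera->world"
    if 'mount' in d:
        from scipy.spatial.transform import Rotation as Ro
        q=d['state']['ee_rot']; T=np.eye(4); T[:3,:3]=Ro.from_quat([q[1],q[2],q[3],q[0]]).as_matrix(); T[:3,3]=d['state']['position']
        M=T@np.array(d['mount']); return M[:3,:3],M[:3,3]
    R=cv2.Rodrigues(np.array(d['rvec'],float))[0]; return R.T,-R.T@np.array(d['tvec'],float).ravel()
def ray(d,uv,z):
    R,t=cam(d); uv=np.atleast_2d(np.array(uv,float))
    v=np.c_[(uv[:,0]-d['cx'])/d['fx'],(uv[:,1]-d['cy'])/d['fy'],np.ones(len(uv))]@R.T
    return t+v*((z-t[2])/v[:,2])[:,None]
def proj(d,P):
    R,t=cam(d); c=(np.atleast_2d(P)-t)@R
    return np.c_[d['fx']*c[:,0]/c[:,2]+d['cx'],d['fy']*c[:,1]/c[:,2]+d['cy']]
E
python3 - <<'E'
from h import *
a=grab('top','top0'); b=grab('scene','sc0')
for d in(a,b): print(cam(d)[1],d['fx'])
print(manip.get_state())
cv2.imwrite('pics/both.png',np.vstack([a['img'],b['img']])[:,:,::-1][:, :][:800]) 
cv2.imwrite('pics/both.png',cv2.resize(np.vstack([a['img'],b['img']])[:,:,::-1],(480,600)))
E
```

```text
[0.32643358 0.01467613 1.65309812] 506.1455163772399
[1.22658973 0.58514901 1.24750689] 443.71798209927334
{'clock': 0.1, 'qpos': array([-1.30700425e+00,  2.76508996e-01,  1.50601916e+00, -2.85522196e-05,
        1.36071684e+00, -1.20999405e-01]), 'qd': array([ 9.37432741e-04, -2.27217887e-03, -2.60357079e-03,  8.83832082e-05,
        2.64798043e-04,  2.32769821e-03]), 'effort': array([ 9.03744931e-04, -4.17700195e+01, -2.46405298e+01, -1.86350676e-04,
        5.89403600e-03, -4.40925760e-06]), 'position': array([ 0.21569351, -0.53248712,  0.23053417]), 'ee_rot': array([-0.13462661, -0.69400777, -0.13579061,  0.6941108 ]), 'contact_force': array([-0.12003879,  0.7864875 ,  0.93927286]), 'moment': array([ 0.01970867, -0.00609741, -0.0012339 ]), 'width': 0.08516403548175559}
```

View pics/top0.png

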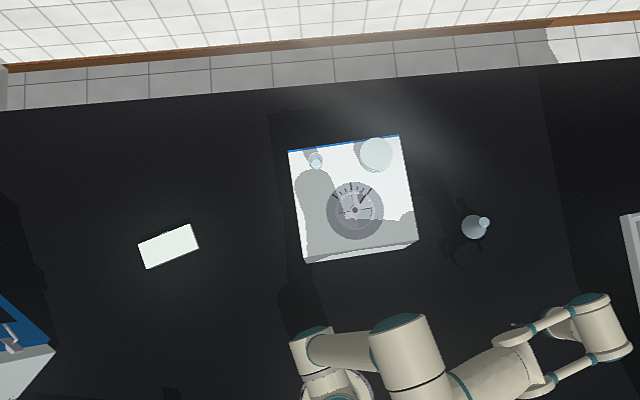

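View pics/sc0.png

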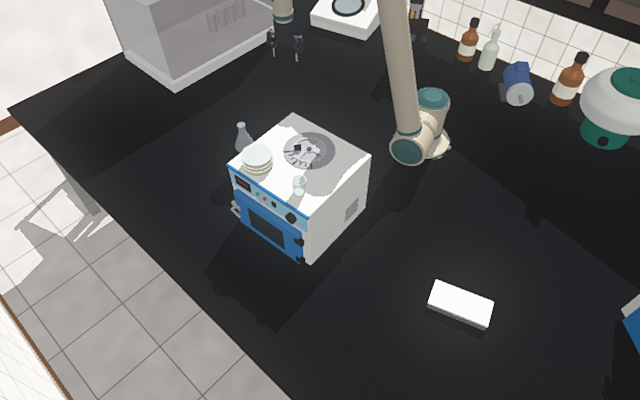

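The top view shows the roof with corners near (288,151), (399,135), (416,240) and (304,258), the vent at about (355,210), the dishes at (376,155) and the beaker at (316,160). The scene view agrees. Next I'll zoom in on the vent.

```bash
python3 - <<'E'
from h import *
a=pickle.load(open('pics/top0.pkl','rb')); b=pickle.load(open('pics/sc0.pkl','rb'))
A=cv2.resize(a['img'][130:265,280:425],None,fx=4,fy=4,interpolation=cv2.INTER_CUBIC)
cv2.imwrite('pics/crop.png',A[:,:,::-1])
c=ray(a,[(288,151),(399,135),(416,240),(304,258)],.28);print(c.round(3)); print(np.linalg.norm(c-np.roll(c,1,0),axis=1))
print(ray(a,[(355,210)],.286), ray(a,[(376,155)],.31),ray(a,[(316,160)],.31))
E
```

```text
[[ 0.734  0.074  0.28 ]
 [ 0.752 -0.243  0.28 ]
 [ 0.453 -0.253  0.28 ]
 [ 0.431  0.053  0.28 ]]
[0.30343032 0.31744557 0.30012743 0.30751341]
[[ 0.5484843  -0.09654686  0.286     ]] [[ 0.69183903 -0.16788393  0.31      ]] [[ 0.69258283 -0.00236421  0.31      ]]
```

View pics/crop.png

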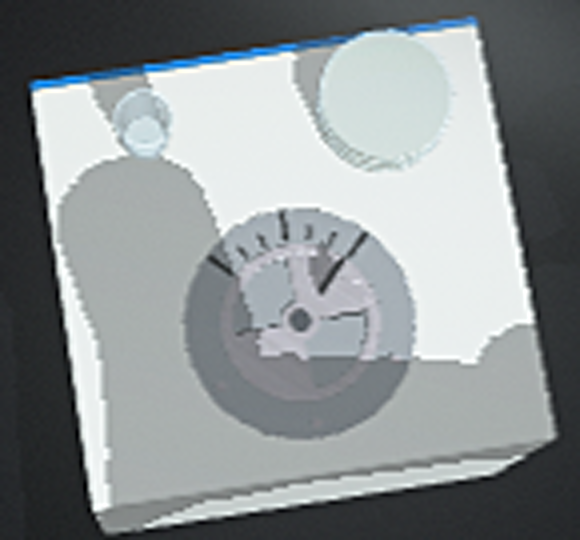

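The crop shows the tab and index lying on the closed line at upper right (320,290)-(365,235), with the half line at (285,225) and the screw at (300,320). The incubator's yaw is about 3° to 4°. Pushing anticlockwise moves the tab towards +x/+y. I'll raise the hand first, then travel over and shut the fingers.

```bash
python3 - <<'E'
from h import *
from scipy.spatial.transform import Rotation as Ro
q=manip.get_state()['ee_rot'];R=Ro.from_quat([q[1],q[2],q[3],q[0]]).as_matrix();print(R.round(3), np.degrees(np.arctan2(R[1,1],R[0,1])))
d=manip.get_image('wrist');print(np.round(d['mount'],3),d['fx'])
E
```

```text
[[-0.     0.375 -0.927]
 [ 0.002 -0.927 -0.375]
 [-1.    -0.002 -0.   ]] -67.95272162816516
[[-0.    -0.276  0.961 -0.142]
 [ 1.     0.001  0.     0.001]
 [-0.001  0.961  0.276 -0.07 ]
 [ 0.     0.     0.     1.   ]] 303.81236073226745
```

Request:
{"name": "step_arm", "arguments": {"increments": [{"grip":0,"delta_pos":[0,0,0.035],"twist":0},{"grip":0,"delta_pos":[0,0,0.035],"twist":0},{"grip":0,"delta_pos":[0,0,0.035],"twist":0},{"grip":0,"delta_pos":[0,0,0.035],"twist":0},{"grip":0,"delta_pos":[0,0,0.035],"twist":0},{"grip":0,"delta_pos":[0,0,0.035],"twist":0}]}}

```text
clock: 0.65
position: [0.2157, -0.5325, 0.4428]
ee_rot: [-0.135, -0.694, -0.135, 0.694]
contact_force: [0.5, -1.1, -0.1]
width: 0.0122
```

Request:
{"name": "step_arm", "arguments": {"increments": [{"grip":0,"delta_pos":[0.022,0.0255,0],"twist":1.7},{"grip":0,"delta_pos":[0.022,0.0255,0],"twist":1.7},{"grip":0,"delta_pos":[0.022,0.0255,0],"twist":1.7},{"grip":0,"delta_pos":[0.022,0.0255,0],"twist":1.7},{"grip":0,"delta_pos":[0.022,0.0255,0],"twist":1.7},{"grip":0,"delta_pos":[0.022,0.0255,0],"twist":1.7},{"grip":0,"delta_pos":[0.022,0.0255,0],"twist":1.7},{"grip":0,"delta_pos":[0.022,0.0255,0],"twist":1.7},{"grip":0,"delta_pos":[0.022,0.0255,0],"twist":1.7},{"grip":0,"delta_pos":[0.022,0.0255,0],"twist":1.7}]}}

```text
clock: 1.48
position: [0.4366, -0.2765, 0.4411]
ee_rot: [-0.237, -0.666, -0.237, 0.666]
contact_force: [1.4, -0.3, 0.2]
width: -0.0003
```

Request:
{"name": "step_arm", "arguments": {"increments": [{"grip":0,"delta_pos":[0.022,0.0255,0],"twist":1.8},{"grip":0,"delta_pos":[0.022,0.0255,0],"twist":1.8},{"grip":0,"delta_pos":[0.022,0.0255,0],"twist":1.8},{"grip":0,"delta_pos":[0.022,0.0255,0],"twist":1.8},{"grip":0,"delta_pos":[0.022,0.0255,0],"twist":1.8},{"grip":0,"delta_pos":[0,0,0],"twist":0},{"grip":0,"delta_pos":[0,0,0],"twist":0}]}}

```text
clock: 2.07
position: [0.5466, -0.1491, 0.4404]
ee_rot: [-0.288, -0.645, -0.289, 0.646]
contact_force: [-1.1, -0.4, -0.3]
width: -0.0004
```

```bash
python3 - <<'E'
from h import *
d=grab('wrist','w1'); print(manip.get_state()['position'],manip.get_state()['width'])
E
```

```text
[ 0.54587113 -0.15011351  0.44075172] -0.00012004311825353152
```

View pics/w1.png

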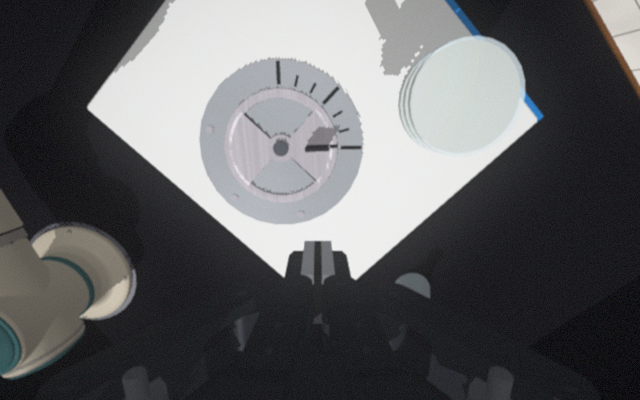

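The wrist view shows the plate with its screw at (281,148). The closed line is at (340-361,147), the half line at (323,103)-(339,87), and the tab lies along (305-330,148) on the closed line. The dishes are well clear at (465,95), and the shut fingertips are at (318,245).

```bash
python3 - <<'E'
from h import *
d=pickle.load(open('pics/w1.pkl','rb')); g=cv2.cvtColor(d['img'],cv2.COLOR_RGB2GRAY); s=d['img'].astype(int)
# plate: grey against white roof
hh=((g>215)).astype(np.uint8); m=np.zeros_like(g);m[50:230,190:370]=1
pl=((g<205)&(m>0)).astype(np.uint8); n,l,st,ce=cv2.connectedComponentsWithStats(pl); 
c=max(cv2.findContours(pl,cv2.RETR_EXTERNAL,cv2.CHAIN_APPROX_NONE)[0],key=cv2.contourArea)
P=ray(d,c[:,0,:],.283)[:,:2]; A=np.c_[2*P,np.ones(len(P))]; x=np.linalg.lstsq(A,(P**2).sum(1),rcond=None)[0]; print('plate',x[:2],'r',np.sqrt(x[2]+x[:2]@x[:2]))
V=ray(d,[(281,149)],.290)[0];print('screw',V)
V=x[:2]
for nm,z,pts in(('half',.283,[(339,87),(323,103)]),('open',.283,[(278,62),(279,83)]),('closed',.283,[(340,147),(361,147.5)])):
    q=ray(d,pts,z)[:,:2]-V; print(nm,np.hypot(*q.T),np.degrees(np.arctan2(q[:,1],q[:,0])))
print(cv2.findContours.__name__); k=((g<60)&(m>0)).astype(np.uint8);n,l,st,ce=cv2.connectedComponentsWithStats(k)
for i in range(1,n):
    if st[i,4]>8:
        q=ray(d,[ce[i]],.283)[0,:2]-V; print(st[i],ce[i].round(1),np.hypot(*q).round(4),np.degrees(np.arctan2(q[1],q[0])).round(1))
E
```

```text
plate [ 0.54753451 -0.09587497] r 0.07905824206620826
screw [ 0.5469946  -0.09738203  0.29      ]
half [0.07756942 0.05723742] [2.90265629 3.23370402]
open [0.07569824 0.05794569] [48.57301875 48.37909065]
closed [0.05726613 0.07772431] [-41.99188861 -42.27089913]
findContours
[278  70   1  13  13] [278.  76.] 0.0639 49.0
[324  89  13  14  17] [329.4  96. ] 0.0658 3.4
[306 146  22   4  74] [316.4 147.3] 0.0343 -42.7
[342 147  18   1  18] [350.5 147. ] 0.0675 -41.9
[190 200  36  30 565] [201.6 219.2] 0.1133 179.4
```

Request:
{"name": "step_arm", "arguments": {"increments": [{"grip":0,"delta_pos":[0.0056,0.004,-0.02],"twist":0},{"grip":0,"delta_pos":[0.0056,0.004,-0.025],"twist":0},{"grip":0,"delta_pos":[0,0,-0.025],"twist":0},{"grip":0,"delta_pos":[0,0,-0.025],"twist":0},{"grip":0,"delta_pos":[0,0,-0.025],"twist":0},{"grip":0,"delta_pos":[0,0,-0.015],"twist":0},{"grip":0,"delta_pos":[0,0,-0.01],"twist":0},{"grip":0,"delta_pos":[0,0,0],"twist":0},{"grip":0,"delta_pos":[0,0,0],"twist":0}]}}

```text
clock: 2.87
position: [0.5567, -0.1434, 0.2967]
ee_rot: [0.288, 0.646, 0.287, -0.646]
contact_force: [0.1, 0.3, 0.0]
width: 0.0
```

```bash
python3 - <<'E'
from h import *
d=grab('wrist','w2'); p=d['state']['position']; print(p)
V=np.array([.5475,-.0963]); rt=lambda a:(np.array([np.cos(a),np.sin(a)]),np.array([-np.sin(a),np.cos(a)]))
r,t=rt(np.radians(-42)); print('radial',(p[:2]-V)@r,'tang',(p[:2]-V)@t)
f=lambda deg:V+.038*rt(np.radians(deg))[0]-.013*rt(np.radians(deg))[1]
ph=[-42,-37,-32,-27,-22,-17,-12,-7,-2,3]; Q=np.array([f(x) for x in ph]); print((Q[0]-p[:2]).round(4)); print(np.diff(Q,axis=0).round(4)); print(Q[-1])
E
```

```text
[ 0.55672981 -0.14335837  0.29673227]
radial 0.03834728522587503 tang -0.02879523438971627
[0.0103 0.012 ]
[[0.003  0.0018]
 [0.0028 0.0021]
 [0.0026 0.0023]
 [0.0024 0.0025]
 [0.0022 0.0027]
 [0.0019 0.0029]
 [0.0017 0.0031]
 [0.0014 0.0032]
 [0.0011 0.0033]]
[ 0.58612829 -0.10729342]
```

View pics/w2.png

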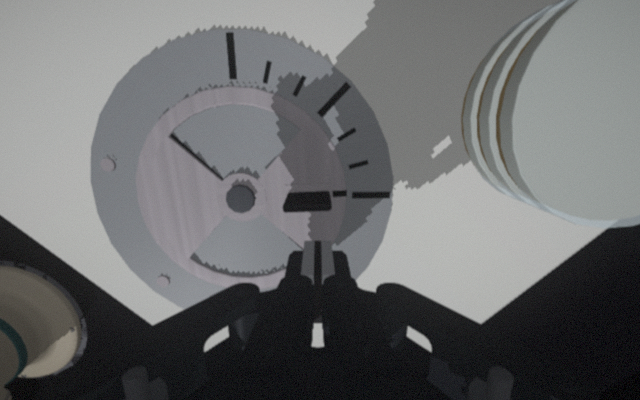

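The tab at (284-331,192-212) stands just ahead of the fingertips at (318,245), and the index at (340,193) is on the closed line. I'll close the gap and sweep to about 10° short of the half line.

Request:
{"name": "step_arm", "arguments": {"increments": [{"grip":0,"delta_pos":[0.0035,0.004,0],"twist":0},{"grip":0,"delta_pos":[0.0035,0.004,0],"twist":0},{"grip":0,"delta_pos":[0.0033,0.004,0],"twist":0},{"grip":0,"delta_pos":[0.003,0.0018,0],"twist":5},{"grip":0,"delta_pos":[0.0028,0.0021,0],"twist":5},{"grip":0,"delta_pos":[0.0026,0.0023,0],"twist":5},{"grip":0,"delta_pos":[0.0024,0.0025,0],"twist":5}]}}

```text
clock: 3.5
position: [0.5784, -0.122, 0.2971]
ee_rot: [-0.398, -0.585, -0.396, 0.585]
contact_force: [-2.1, -1.4, 0.9]
width: 0.0002
```

Request:
{"name": "step_arm", "arguments": {"increments": [{"grip":0,"delta_pos":[0.0022,0.0027,0],"twist":5},{"grip":0,"delta_pos":[0.0019,0.0029,0],"twist":5},{"grip":0,"delta_pos":[0.0017,0.0031,0],"twist":5},{"grip":0,"delta_pos":[0,0,0],"twist":0},{"grip":0,"delta_pos":[0,0,0],"twist":0}]}}

```text
clock: 3.92
position: [0.5845, -0.1126, 0.2967]
ee_rot: [0.469, 0.53, 0.468, -0.529]
contact_force: [-1.2, 0.1, 0.7]
width: -0.0001
```

```bash
python3 - <<'E'
from h import *
d=grab('wrist','w3'); p=d['state']['position']; print(p,d['state']['contact_force'])
V=np.array([.5475,-.0963]); a=np.radians(-7);print((p[:2]-V)@[np.cos(a),np.sin(a)],(p[:2]-V)@[-np.sin(a),np.cos(a)])
E
```

```text
[ 0.58447572 -0.11261153  0.29666741] [-1.19105953  0.0512845   0.67008758]
0.03868798352098058 -0.011683738280455946
```

View pics/w3.png

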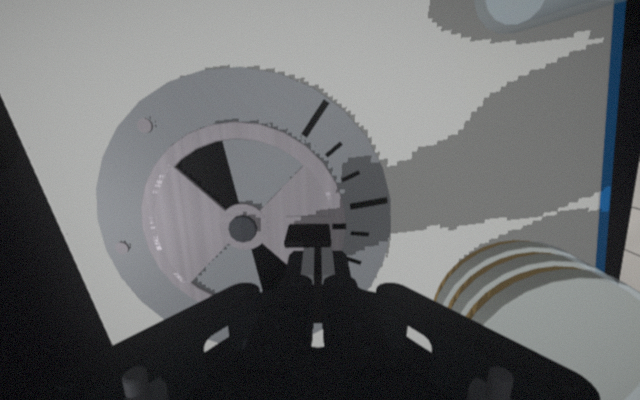

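The disc has turned. The index at (339,226) now lies between the -15° line at (360,234) and the half line at (369,203). I'll measure the remaining angle.

```bash
cat > m.py <<'E'
from h import *
import sys
def meas(f,box):
    d=pickle.load(open(f'pics/{f}.pkl','rb')); g=cv2.cvtColor(d['img'],cv2.COLOR_RGB2GRAY)
    V=np.array([.5475,-.0963]); m=np.zeros_like(g); y0,y1,x0,x1=box; m[y0:y1,x0:x1]=1
    n,l,st,ce=cv2.connectedComponentsWithStats(((g<70)&(m>0)).astype(np.uint8))
    for i in range(1,n):
        if st[i,4]<12: continue
        for z in(.283,.286):
            q=ray(d,[ce[i]],z)[0,:2]-V; print(ce[i].round(1),st[i,4],z,'r',np.hypot(*q).round(4),'ang',np.degrees(np.arctan2(q[1],q[0])).round(2))
E
python3 -c "
from m import *
meas('w3',(90,268,290,392))"
```

```text
[314.9 118. ] 244 0.283 r 0.0678 ang 49.15
[314.9 118. ] 244 0.286 r 0.0678 ang 49.14
[333.1 149.2] 69 0.283 r 0.0624 ang 34.15
[333.1 149.2] 69 0.286 r 0.0625 ang 34.45
[350.2 175.7] 100 0.283 r 0.0624 ang 19.05
[350.2 175.7] 100 0.286 r 0.0624 ang 19.65
[368.2 203. ] 288 0.283 r 0.0674 ang 3.87
[368.2 203. ] 288 0.286 r 0.067 ang 4.68
[311.3 238.6] 1172 0.283 r 0.0365 ang -19.28
[311.3 238.6] 1172 0.286 r 0.0364 ang -17.33
[339. 226.] 99 0.283 r 0.0508 ang -7.4
[339. 226.] 99 0.286 r 0.0506 ang -6.15
[359.4 233.4] 100 0.283 r 0.0623 ang -11.27
[359.4 233.4] 100 0.286 r 0.0618 ang -10.2
[296.2 259.1] 212 0.283 r 0.0338 ang -43.6
[296.2 259.1] 212 0.286 r 0.0332 ang -41.3
[341.7 259.2] 300 0.283 r 0.0565 ang -27.96
[341.7 259.2] 300 0.286 r 0.0557 ang -26.63
```

Request:
{"name": "step_arm", "arguments": {"increments": [{"grip":0,"delta_pos":[0.0007,0.0016,0],"twist":2.5},{"grip":0,"delta_pos":[0.0007,0.0016,0],"twist":2.5},{"grip":0,"delta_pos":[0.0006,0.0016,0],"twist":2.5},{"grip":0,"delta_pos":[0.0005,0.0017,0],"twist":2.5},{"grip":0,"delta_pos":[0,0,0],"twist":0},{"grip":0,"delta_pos":[0,0,0],"twist":0}]}}

```text
clock: 4.47
position: [0.5867, -0.1068, 0.2965]
ee_rot: [0.513, 0.487, 0.512, -0.487]
contact_force: [-0.5, -2.4, 0.4]
width: 0.0001
```

```bash
python3 - <<'E'
from m import *
d=grab('wrist','w4'); print(d['state']['position'],d['state']['contact_force'])
meas('w4',(90,290,290,400))
E
```

```text
[ 0.5866727  -0.10675046  0.29646819] [-0.54440731 -2.36896284  0.41523252]
[333.8 131.4] 238 0.283 r 0.0679 ang 49.21
[333.8 131.4] 238 0.286 r 0.0679 ang 49.39
[345.8 164.7] 68 0.283 r 0.0624 ang 34.23
[345.8 164.7] 68 0.286 r 0.0624 ang 34.73
[358.4 193.1] 93 0.283 r 0.0629 ang 19.0
[358.4 193.1] 93 0.286 r 0.0627 ang 19.77
[369.7 222.2] 274 0.283 r 0.0672 ang 3.91
[369.7 222.2] 274 0.286 r 0.0666 ang 4.84
[317.3 259.3] 2864 0.283 r 0.0441 ang -25.48
[317.3 259.3] 2864 0.286 r 0.0434 ang -23.75
[339.6 226.7] 90 0.283 r 0.0509 ang 1.26
[339.6 226.7] 90 0.286 r 0.0506 ang 2.51
[355.9 249.9] 102 0.283 r 0.0621 ang -11.23
[355.9 249.9] 102 0.286 r 0.0614 ang -10.07
[388.7 286.5] 130 0.283 r 0.0887 ang -22.59
[388.7 286.5] 130 0.286 r 0.0872 ang -21.73
```

View pics/w4.png

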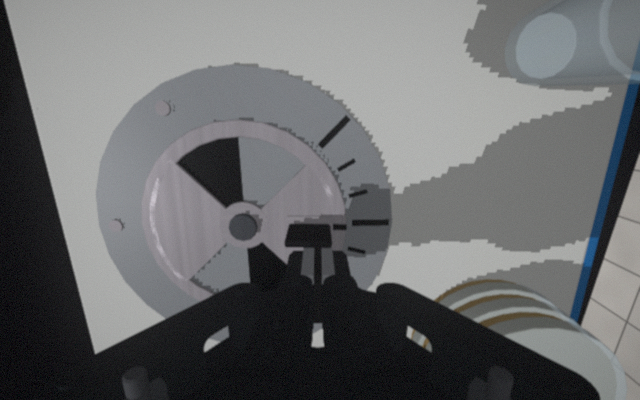

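The index (340,227) is about 1.5° short of the half line (370,222). I'll nudge it 1 mm more, then back off and look again.

Request:
{"name": "step_arm", "arguments": {"increments": [{"grip":0,"delta_pos":[0.0001,0.0005,0],"twist":0.7},{"grip":0,"delta_pos":[0.0001,0.0005,0],"twist":0.7},{"grip":0,"delta_pos":[0,0,0],"twist":0},{"grip":0,"delta_pos":[0,0,0],"twist":0},{"grip":0,"delta_pos":[0,-0.006,0],"twist":0},{"grip":0,"delta_pos":[0,-0.01,0],"twist":0},{"grip":0,"delta_pos":[0,-0.01,0.015],"twist":0},{"grip":0,"delta_pos":[0,0,0.03],"twist":0},{"grip":0,"delta_pos":[0,0,0.03],"twist":0},{"grip":0,"delta_pos":[0,0,0.03],"twist":0}]}}

```text
clock: 5.35
position: [0.586, -0.1323, 0.4019]
ee_rot: [0.518, 0.48, 0.519, -0.481]
contact_force: [1.0, -0.1, 0.6]
width: -0.0
```

Request:
{"name": "step_arm", "arguments": {"increments": [{"grip":0,"delta_pos":[0,0,0],"twist":0},{"grip":0,"delta_pos":[0,0,0],"twist":0},{"grip":0,"delta_pos":[0,0,0],"twist":0}]}}

```text
clock: 5.6
position: [0.5862, -0.1319, 0.4005]
ee_rot: [0.518, 0.48, 0.519, -0.481]
contact_force: [-0.7, 0.9, -1.0]
width: -0.0001
```

```bash
python3 - <<'E'
from m import *
d=grab('wrist','w5'); print(d['state']['position'],d['state']['contact_force'])
meas('w5',(60,250,270,420))
E
```

```text
[ 0.58623483 -0.13193509  0.40048807] [-0.66372822  0.94511938 -1.00510788]
[332.5  94. ] 66 0.283 r 0.0675 ang 49.23
[332.5  94. ] 66 0.286 r 0.0673 ang 49.19
[271.2 117.5] 136 0.283 r 0.0293 ang 98.9
[271.2 117.5] 136 0.286 r 0.0293 ang 98.03
[339.9 115.4] 14 0.283 r 0.0625 ang 34.14
[339.9 115.4] 14 0.286 r 0.0623 ang 34.23
[315.3 156. ] 183 0.283 r 0.0341 ang 0.65
[315.3 156. ] 183 0.286 r 0.0341 ang 1.28
[335. 154.] 21 0.283 r 0.0507 ang 3.84
[335. 154.] 21 0.286 r 0.0506 ang 4.24
[353.7 154.2] 53 0.283 r 0.0666 ang 3.82
[353.7 154.2] 53 0.286 r 0.0663 ang 4.13
[288.9 187.3] 888 0.283 r 0.0315 ang -65.42
[288.9 187.3] 888 0.286 r 0.031 ang -64.47
[329.5 208. ] 58 0.283 r 0.0672 ang -41.66
[329.5 208. ] 58 0.286 r 0.0665 ang -41.19
[317.2 245.7] 52 0.283 r 0.0921 ang -62.75
[317.2 245.7] 52 0.286 r 0.0908 ang -62.42
```

View pics/w5.png

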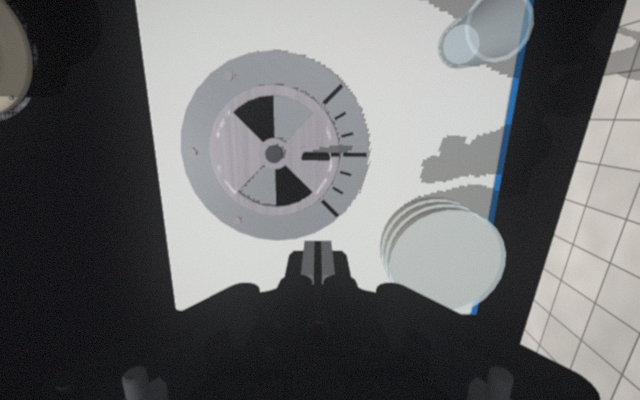

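The index (335,154) now lines up with the half line (354,154) to within about 0.5°. The hand is clear, and the dishes and beaker are standing. I'll hand the job in.

```bash
python3 -c "
from rig import manip; print(manip.sign_off())"
```

```text
the job is handed in; nothing more can be done
None
```

I set the vent to half open and handed the job in at about 5.6 s of the 42 s allowed. I pushed the tab round from its clockwise side with the shut fingertips, in three short pushes, then backed off and lifted about 100 mm clear.

- **Angle:** the last wrist picture puts the index at 4.2° and the half-open line at 3.8° in world angle. That is a difference of about 0.4°, against the 4° allowed.
- **Force:** the wrist readings taken during the pushes stayed within about 3 N. After the retreat, the reading was at its usual noise level.
- **Bystanders:** the dishes and beaker looked undisturbed in the last picture, though I did not measure their positions again. I did not look at the flask and slide box again; the hand passed well above the flask and never went near the slide box.
- **Disagreement:** while the fingers were still low, the wrist views read line angles about 1° higher than the first hover view (half-open line 3.9° against about 3.0°). That is within the calibration error, so I judged the result by comparing index and line in the same picture.

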